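# Clamp a portafilter for service

## Robot

A 6-joint arm with a two-finger parallel gripper is mounted at the origin on a cart in front of the work surface, level with it; the furniture and walls round the work are solid. World frame = base frame: x ahead of the robot, y to its left, z up, the work surface at z = 0. Lengths are in m, angles in rad, forces in N, time in s.
With the tool pointing down it reaches from about 0.3 to 0.875 m from the base axis. Payload 6.4 kg.
Tool frame: the origin (TCP) lies where the fingers leave the gripper's body, on its centre line; the fingertips stand 73 mm ahead of it and the grasp point (between the pads) lies 54 mm ahead of it; z points along the fingers, y is the line along which they close (so a half turn about z gives the same grasp; the last joint's range is limited). The gripper opens to 85 mm and grips with 20 to 120 N. Pads are 22 mm wide; open, the fingers measure 114 mm over their backs; the gripper's body (76 mm by 85 mm) begins 54 mm behind the grasp point. The pads swing forward as they close: fully open they stand 13 mm farther back than shut.
Start: joints at [0.954, 0.181, 1.607, -0, 1.354, -0.206], TCP at [0.23, 0.527, 0.304] pointing down, gripper open.
Joint ranges: [-2.99, 2.99], [-0.89, 2.07], [0.3, 2.58], [-1.14, 4.28], [0, 2.63], [-3.12, 3.12]. Speed limits (rad/s): [2.57, 2.57, 3.01, 3.14, 3.14, 3.14].

## Interface

Orientations are given as a unit quaternion [w, x, y, z].
In Python, from bench import ctrl gives the robot as it stands.
- The arm moves only by the tool carry_out, never from a script. Its argument "steps" is one flat list of numbers, 7 for each row, row after row: the shift along the tool's x, y, z in m, then the turn, a rotation vector about the tool's x, y, z in rad, then the opening, from 0 (shut) to 1 (fully open). In form: [dx, dy, dz, wx, wy, wz, claw, dx, dy, dz, wx, wy, wz, claw, ...]. A call has 1 to 20 rows; each row is the pose to reach, as a shift and turn from the pose commanded when the call began, along the tool's axes at that moment; what a row does not reach only later rows make up. A row lasts 1/10 s, in which the tool goes at most 50 mm and 8.59 degrees, less where a joint would pass 70% of its speed; a pose out of reach is approached as far as the arm can. A call with a gripper value outside its range is refused whole. The fingers move at their own pace and stop on an object; the grip force is fixed at half the most. Time passes only in rows, so rows that repeat a pose let the fingers close. It gives the time, the measured TCP pose, the force, the opening and the grip force at its end, in the units of the state.
- ctrl.get_obs(): the state, without advancing time (a new reading comes with each control period).
- ctrl.camera(name): name is "scene" or "top" or "wrist"; returns the picture (420x560x3 uint8, red, green, blue); there is no depth.
- ctrl.camera_params(name): a dict with "vertical_fov" (degrees; the focal length in pixels is half the picture's height over the tangent of half this angle, whatever the lens; pixels are square), "cx", "cy" (the principal point, pixels), "cam_to_world" (4x4, takes a point from camera to world coordinates); the wrist camera has in their place "hand_eye" (4x4, takes a point from camera to tool coordinates, whose origin is the TCP and whose axes are the flange's). Camera axes: x right, y down, z forward; pixel columns grow to the right and rows downward; lengths in m; the calibration is good to about 2 mm. A picture is of the moment at which its call begins: read the wrist's pose just before it. camera_params takes no time and is no camera call.
- ctrl.hand_in(): hands the job in; it is judged then, once.
The state is a dict: "time_s": time; "q": joint angles; "dq": joint speeds; "joint_efforts": joint torques, N m; "eef_pos": TCP position; "eef_rot": TCP orientation; "wrist_force": force on the tool from outside, world axes, zero at the start; "torque": the same for the moment, N m; "opening": opening from 0.0 (shut) to 1.0 (fully open); "grasp_force": force on a finger pad.
Only numpy, scipy, OpenCV 4.12 (cv2) and the standard library are available. Lean on these libraries where they do the work, as an engineer would, in place of code of your own. Each camera call takes 0.05 s, during which the arm holds its last target. There are 200 camera calls.

## Task

The portafilter's spout has to come off for cleaning, so hold it in the bench clamp: set it down, still upside down and without dropping it, with its head on the round cork pad and its grip lying in the wooden V-block under the screw. Then wind the crank clockwise until the rubber pad meets the grip and snug it by feel, about a quarter turn more - held firm, not crushed - and let go. Leave the other things where they stand.

Things in the scene. Friction and masses are not known exactly. Their poses are not given: they have to be found in the camera images.
- portafilter: loose espresso portafilter, 0.5 kg, upside down on its rim: steel head 72 mm across (86 across y over two lugs), spout on top, black round grip to one side. Origin: centre of the rim's underside; z up, x along the grip, away from the head. Grip: round bar 27 mm thick from x = 60 to 167 mm, axis 28 mm above the rim. Centre of mass near x = 8, z = 20 mm
- portafilter_spout (a point): centre of the steel spout block on top of the upturned head, at (0, 0, 52.5) mm in the portafilter's frame; the block is 17 mm (along the grip) by 44 mm (across the grip) by 17 mm high with flat upright sides, two short tubes on it reach up to 73 mm above the rim
- portafilter_grip (a point): point on the axis of the portafilter's grip, 130 mm from the head's centre: the part that belongs in the V-block under the pad
- bench_clamp: fixed grey C-shaped screw clamp on a board 300 x 110 x 12 mm. Origin: on the screw's vertical axis, at worktop level; z up, x from the open (head) side to the column. Cork pad 92 mm wide, centred at x = -130 mm, top 15 mm up. Under the screw a V-block, x = -18 to 18 mm, groove along x, 29 mm wide at its top, 38 mm up. Column from x = 57 mm; arm 109 to 148 mm up, nose at x = -18 mm
- cradle (a point): on the screw's axis, 43 mm above the worktop: here lies the axis of the grip when the head stands flat on the cork and the grip rests in the V-block. The grip goes in from the side or the open end, over the V-block and under the raised pad
- clamp_crank (a joint): angle of the crank on top of the screw, rad; grows clockwise from above and lowers the screw, crank and knob 16 mm a turn. At angle a the crank points to (cos a, -sin a) in the clamp's frame. The thread is stiff (0.33 N m, about 7 N at the knob) and stays where left; once the pad presses on the grip this rises by about 4 to 5 N in a quarter turn
- crank_knob (a point): middle of the upright black revolving knob on the end of the crank, 48 mm from the screw's axis; the knob is 18 mm thick and 41 mm high, this point is 21 mm above its lower end, where the crank arm is. It may be held in the fingers and carried round without turning the hand. Behind it a shelf's rail crosses at x = 0.70 m, 385 mm above the worktop: turn a wide hand's long side along y
- clamp_pad: round rubber-faced shoe at the screw's lower end, 28 mm across, origin at the centre of its underside; it does not turn, and is sprung, so that it gives as the screw is tightened on the work
- pad_face (a point): centre of the pad's underside, 79 to 86 mm above the worktop at the start; the pad meets the grip at 56.5 mm, that is after 1.4 to 1.9 turns
- milk_pitcher: small steel pitcher, 80 mm high, at the back, bystander
- demitasse: small white cup at the back left, bystander
- shot_glass: small straight glass at the back left, 61 mm high, bystander
- parts_tray: wooden tray 130 x 200 x 16 mm at the front right with a brush and a spanner on it, bystander
- grinder_brush: small wooden brush lying on the tray, bystander
- spanner: steel spanner, 150 mm, lying on the tray, bystander
- drip_timer: square kitchen timer at the far front right, bystander

How it is judged:
By the outcome, as a careful person would: the job done as asked, in the order asked, and still so for the second after the job is handed in, with the robot touching nothing.
It also fails if it takes over 72 s, if anything falls off the work surface, if the arm or the gripper's body presses on something with over 40 N, if the wrist force passes 120 N, or if a joint passes its speed limit or range.

## Working session

There is one attempt and no reset: what is moved stays moved. The work goes in short steps, Python scripts to look and compute and a tool call to move; the robot and the scene stay as the last step left them, time stands still between calls to the robot, and variables do not carry over. Pictures are saved under pics/ and viewed, at most 10 in all, crops included, and the job is handed in when it is done.

Besides the shell and the picture viewer there is one more tool, called as a command line: name --argument value ..., lists and objects as JSON in quotes. carry_out: Moves the arm, as the interface text tells. Its arguments: {"type":"object","properties":{"steps":{"type":"array"}},"required":["steps"]}

```bash
mkdir -p pics; ls
python3 - <<'E'
from bench import ctrl
import cv2,numpy as np
np.set_printoptions(precision=4,suppress=True)
o=ctrl.get_obs();print(o)
for n in("scene","top","wrist"):
    cv2.imwrite(f"pics/{n}0.png",ctrl.camera(n)[:,:,::-1]); print(n,ctrl.camera_params(n))
E
```

```text
pics
{'time_s': 0.0, 'q': array([ 0.9537,  0.1816,  1.608 ,  0.    ,  1.3538, -0.2063]), 'dq': array([0.0012, 0.0009, 0.001 , 0.0005, 0.0002, 0.0003]), 'joint_efforts': array([ -0.0001, -44.489 , -35.133 ,  -0.0004,   0.0092,  -0.    ]), 'eef_pos': array([0.2294, 0.5268, 0.303 ]), 'eef_rot': array([-0.0003,  0.204 ,  0.979 , -0.0008]), 'wrist_force': array([-0.145 ,  0.5356,  0.1227]), 'torque': array([-0.0228,  0.023 ,  0.0014]), 'grasp_force': 0.0, 'opening': 0.997386519602847}
scene {'vertical_fov': 55.801854624562075, 'cx': 284.5469414721659, 'cy': 211.19331069231993, 'cam_to_world': array([[ 0.7528, -0.3306,  0.5692, -0.1425],
       [-0.6582, -0.3654,  0.6582, -0.8837],
       [-0.0096, -0.8702, -0.4927,  0.7456],
       [ 0.    ,  0.    ,  0.    ,  1.    ]])}
top {'vertical_fov': 48.53992458294116, 'cx': 280.1536691120669, 'cy': 212.5721117123509, 'cam_to_world': array([[ 0.0101, -0.9972,  0.0734,  0.4581],
       [-0.9999, -0.0102, -0.0022, -0.0706],
       [ 0.0029, -0.0734, -0.9973,  1.3646],
       [ 0.    ,  0.    ,  0.    ,  1.    ]])}
wrist {'vertical_fov': 70.65671473337291, 'cx': 280.08938258482283, 'cy': 205.93737939631353, 'hand_eye': array([[ 0.0001, -0.948 , -0.3182,  0.081 ],
       [ 1.    , -0.    ,  0.0003, -0.0006],
       [-0.0003, -0.3182,  0.948 , -0.0703],
       [ 0.    ,  0.    ,  0.    ,  1.    ]])}
```

View pics/top0.png

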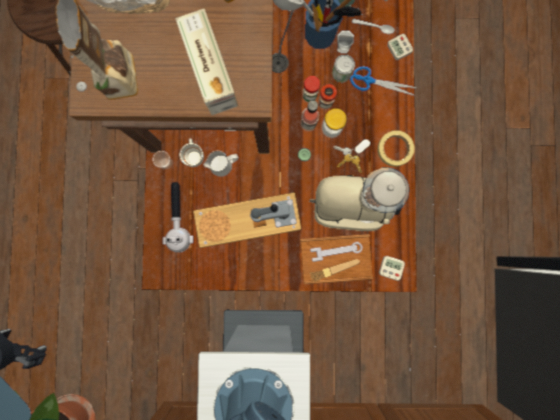

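View pics/scene0.png

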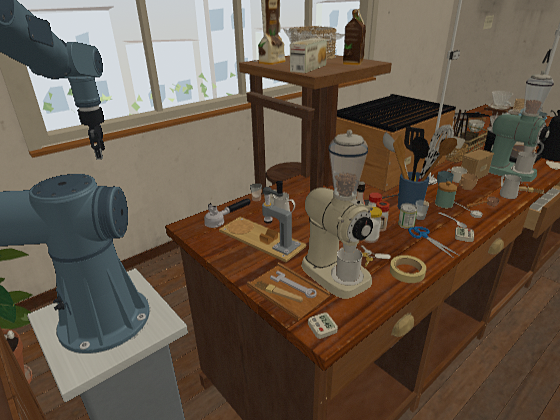

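Run:
```python
import cv2,numpy as np
t=cv2.imread("pics/top0.png")[145:265,145:310]; s=cv2.imread("pics/scene0.png")[170:270,195:315]
a=cv2.resize(t,None,fx=4.8,fy=4.8,interpolation=cv2.INTER_CUBIC)
cv2.imwrite("pics/a.png",a)
w=cv2.imread("pics/wrist0.png")
b=cv2.resize(s,(400,333),interpolation=cv2.INTER_CUBIC); w=cv2.resize(w,(400,300))
c=np.zeros((333,800,3),np.uint8);c[:,:400]=b;c[:300,400:]=w
cv2.imwrite("pics/b.png",c)
```

```text
(no output)
```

View pics/a.png

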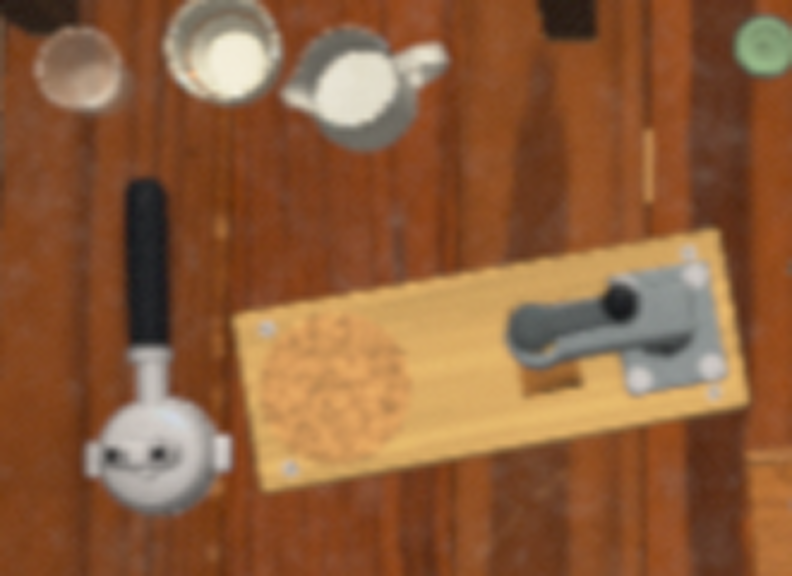

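View pics/b.png

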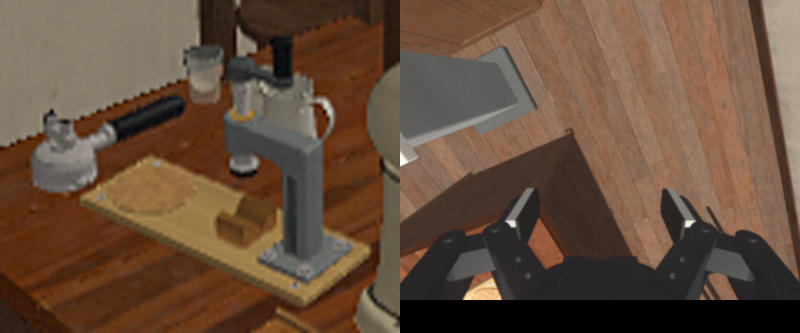

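```bash
cat > h.py <<'E'
import numpy as np,cv2
from scipy.spatial.transform import Rotation as R
from bench import ctrl
np.set_printoptions(precision=4,suppress=True)
def tool(o):
    T=np.eye(4);q=o['eef_rot'];T[:3,:3]=R.from_quat([q[1],q[2],q[3],q[0]]).as_matrix();T[:3,3]=o['eef_pos'];return T
def cam(n,T=None):
    p=ctrl.camera_params(n);f=210/np.tan(np.radians(p['vertical_fov']/2))
    M=T@p['hand_eye'] if n=='wrist' else p['cam_to_world']
    return f,p['cx'],p['cy'],M
def ray(c,u,v):
    f,cx,cy,M=c;d=M[:3,:3]@np.array([(u-cx)/f,(v-cy)/f,1]);return M[:3,3],d
def plane(c,u,v,z):
    o,d=ray(c,u,v);return o+d*(z-o[2])/d[2]
def proj(c,P):
    f,cx,cy,M=c;p=M[:3,:3].T@(np.asarray(P)-M[:3,3]);return np.array([cx+f*p[0]/p[2],cy+f*p[1]/p[2]])
def tri(c1,p1,c2,p2):
    o1,d1=ray(c1,*p1);o2,d2=ray(c2,*p2);s=np.linalg.lstsq(np.c_[d1,-d2],o2-o1,rcond=None)[0]
    a,b=o1+s[0]*d1,o2+s[1]*d2;return (a+b)/2,np.linalg.norm(a-b)
def shot(name,fn):
    o=ctrl.get_obs();im=ctrl.camera(name)[:,:,::-1].copy();cv2.imwrite('pics/'+fn,im);c=cam(name,tool(o));return o,im,c
E
python3 - <<'E'
from h import *
c=cam('top');k=lambda x,y:(145+(x+.5)/4.8-.5,145+(y+.5)/4.8-.5)
B=[plane(c,*k(*p),.012) for p in((235,315),(718,230),(748,405),(265,490))]
print(np.array(B)); x=(B[1]+B[2]-B[0]-B[3]);x/=np.linalg.norm(x);print('xdir',x,np.linalg.norm(B[1]-B[0]),np.linalg.norm(B[3]-B[0]))
print('cork',plane(c,*k(335,388),.015))
print('head',plane(c,*k(157,455),.03),'tip',plane(c,*k(147,182),.028),'neck',plane(c,*k(150,345),.028))
print('knob',plane(c,*k(620,300),.22),'hub',plane(c,*k(530,330),.2))
print(tool(ctrl.get_obs()))
E
```

```text
[[ 0.5619  0.1786  0.012 ]
 [ 0.6168 -0.1139  0.012 ]
 [ 0.5105 -0.1329  0.012 ]
 [ 0.4563  0.158   0.012 ]]
xdir [ 0.1838 -0.983   0.    ] 0.297675091720842 0.10764848696085437
cork [0.5181 0.1167 0.015 ]
head [0.4764 0.2198 0.03  ] tip [0.6404 0.2305 0.028 ] neck [0.5422 0.2261 0.028 ]
knob [ 0.5557 -0.0572  0.22  ] hub [ 0.5412 -0.0102  0.2   ]
[[-0.9168  0.3993 -0.0008  0.2294]
 [ 0.3993  0.9168 -0.0011  0.5269]
 [ 0.0003 -0.0013 -1.      0.3032]
 [ 0.      0.      0.      1.    ]]
```

carry_out --steps '[-0.39,-0.22,-0.017,0,0,1.096,1,-0.39,-0.22,-0.017,0,0,1.096,1,-0.39,-0.22,-0.017,0,0,1.096,1,-0.39,-0.22,-0.017,0,0,1.096,1,-0.39,-0.22,-0.017,0,0,1.096,1,-0.39,-0.22,-0.017,0,0,1.096,1,-0.39,-0.22,-0.017,0,0,1.096,1,-0.39,-0.22,-0.017,0,0,1.096,1,-0.39,-0.22,-0.017,0,0,1.096,1,-0.39,-0.22,-0.017,0,0,1.096,1,-0.39,-0.22,-0.017,0,0,1.096,1,-0.39,-0.22,-0.017,0,0,1.096,1,-0.39,-0.22,-0.017,0,0,1.096,1,-0.39,-0.22,-0.017,0,0,1.096,1]'

```text
time_s: 1.55
eef_pos: [0.4986, 0.171, 0.3209]
eef_rot: [-0.0, 0.683, 0.73, -0.0]
wrist_force: [-0.4, -0.2, -0.7]
opening: 1.0
grasp_force: 0.0
```

Run:
```python
from h import *
o,im,c=shot('wrist','w1.png');print(o['time_s'],o['q'],tool(o)[:3])
```

```text
1.55 [0.1049 0.0585 1.7075 0.0001 1.3757 0.0386] [[-0.0662  0.9978 -0.0001  0.4986]
 [ 0.9978  0.0662  0.0001  0.171 ]
 [ 0.0001 -0.0001 -1.      0.3209]]
```

View pics/w1.png

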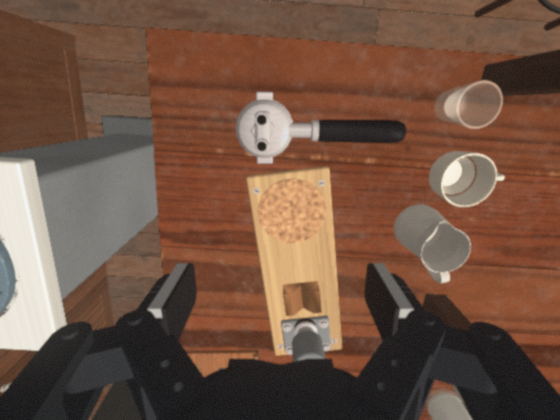

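Run:
```python
from h import *
im=cv2.imread('pics/w1.png');o=ctrl.get_obs();c=cam('wrist',tool(o))
g=im.max(2)
def big(m,x0,x1,y0,y1):
    z=np.zeros_like(m);z[y0:y1,x0:x1]=m[y0:y1,x0:x1]
    n,l,s,ce=cv2.connectedComponentsWithStats(z);i=1+s[1:,4].argmax();return (l==i).astype(np.uint8)
# grip
m=big((g<60).astype(np.uint8),310,420,110,150);ys,xs=np.nonzero(m)
P=np.array([plane(c,x,y,.028)[:2] for x,y in zip(xs,ys)]);ce=P.mean(0);d=np.linalg.svd(P-ce)[2][0];d*=np.sign(d[0])
t=(P-ce)@d;print('grip',ce,d,np.degrees(np.arctan2(d[1],d[0])),'ends',ce+t.min()*d,ce+t.max()*d,t.max()-t.min())
H=ce+t.max()*d-.167*d;print('head from tip',H)
# tube holes
m=((g<70)).astype(np.uint8)[108:160,245:285];n,l,s,cc=cv2.connectedComponentsWithStats(m)
for i in range(1,n):
    if s[i,4]>15:print('hole',s[i,4],cc[i]+[245,108],plane(c,*(cc[i]+[245,108]),.073))
# cork: saturated orange vs board: use board mask then corners
hsv=cv2.cvtColor(im,cv2.COLOR_BGR2HSV);print('cork px',im[200:220:5,285:300:5].reshape(-1,3).mean(0),'board',im[260,280],im[180,300],'table',im[200,400])
hsvb=((im[:,:,1]>125)&(im[:,:,2]>150)&(im[:,:,0]<150)).astype(np.uint8)
m=big(cv2.morphologyEx(hsvb,cv2.MORPH_CLOSE,np.ones((7,7))),230,350,160,360);q=cv2.minAreaRect(cv2.findContours(m,0,2)[0][0]);print(q)
ed=[]
for v in range(180,345,3):
    r=np.nonzero(m[v])[0]
    if len(r): ed.append((plane(c,r.min()-.5,v,.012)[:2],plane(c,r.max()+.5,v,.012)[:2]))
ed=np.array(ed)
for k in(0,1):
    vx,vy,x,y=cv2.fitLine(ed[:,k].astype(np.float32),cv2.DIST_HUBER,0,.001,.001).ravel();print('edge',vx,vy,x,y,np.degrees(np.arctan2(vy,vx)))
b=im.copy();b[m>0,1]=255;
# zoom
a=cv2.resize(im[85:215,225:365],None,fx=4,fy=4,interpolation=2);a2=cv2.resize(im[225:355,225:365],None,fx=1.8,fy=1.8,interpolation=2)
o2=np.zeros((520,800,3),np.uint8);o2[:,:560]=a;o2[:a2.shape[0],560:]=a2[:,:240];a3=cv2.resize(b[150:360,230:350],None,fx=1.3,fy=1.3);o2[240:240+a3.shape[0],600:600+a3.shape[1]]=a3
cv2.imwrite('pics/z1.png',o2)
```

```text
grip [0.5924 0.231 ] [0.9988 0.0494] 2.8330626545398387 ends [0.5424 0.2285] [0.6443 0.2336] 0.10197838370515822
head from tip [0.4775 0.2253]
hole 48 [261.0833 119.2292] [0.4751 0.238  0.073 ]
hole 42 [261.1905 145.9286] [0.4765 0.2108 0.073 ]
cork px [113.25   159.5    214.5833] board [123 175 221] [100 140 182] table [ 51  71 124]
((297.0438537597656, 261.91644287109375), (181.8898162841797, 82.8056640625), 83.9909896850586)
edge 0.1863708 -0.98247945 0.4760939 0.05155507 -79.258934
edge 0.18690743 -0.9823775 0.5884149 0.042187996 -79.22764
```

View pics/z1.png

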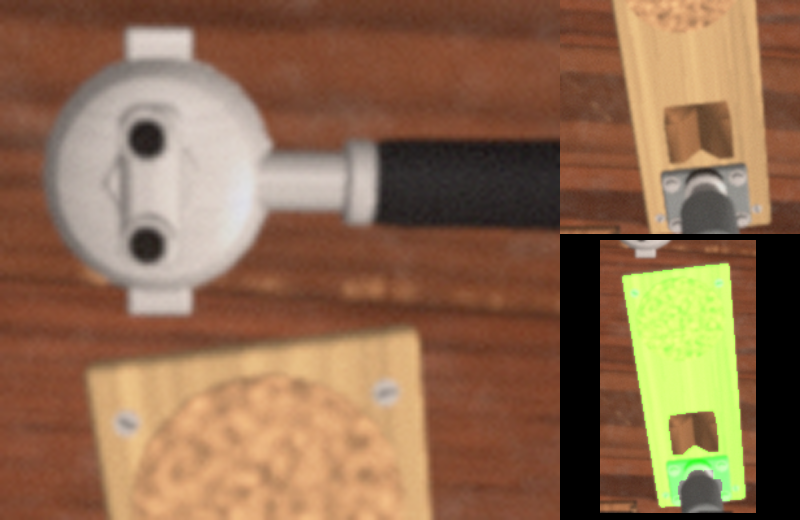

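Run:
```python
from h import *
im=cv2.imread('pics/w1.png');c=cam('wrist',tool(ctrl.get_obs()))
x=np.array([.1867,-.9824]);y=np.array([.9824,.1867])
cl=lambda p:(p[:2]@x,p[:2]@y)
for n,u,v,z in(('cork top',291.2,178,.015),('cork bot',293.5,243,.015),('cork L',258.2,211,.015),('cork R',325.7,209,.015),('corner1',247.5,178,.012),('corner2',328.7,167.5,.012),
  ('V notch far bottom',225+(695-560)/1.8,225+104/1.8,.027),('V notch front',225+(702-560)/1.8,225+150/1.8,.027),('V far left top',225+(665-560)/1.8,225+107/1.8,.038),('V far right top',225+(729-560)/1.8,225+101/1.8,.038),('near L',225+(668-560)/1.8,225+164/1.8,.038),('near R',225+(734-560)/1.8,225+155/1.8,.038)):
    print(n,np.array(cl(plane(c,u,v,z))))
# cork by local texture
g=cv2.cvtColor(im,cv2.COLOR_BGR2GRAY).astype(np.float32);s=cv2.blur(g*g,(5,5))-cv2.blur(g,(5,5))**2
hs=cv2.cvtColor(im,cv2.COLOR_BGR2HSV)
print('hue cork',hs[195:225:4,275:310:5].reshape(-1,3).mean(0),'board',hs[250:270:4,280:315:5].reshape(-1,3).mean(0))
m=cv2.blur(((hs[:,:,0]<14)&(hs[:,:,2]>140)).astype(np.float32),(5,5))>.5
z=np.zeros_like(m);z[172:250,252:332]=m[172:250,252:332]
n,l,st,_=cv2.connectedComponentsWithStats(z.astype(np.uint8));i=1+st[1:,4].argmax();k=cv2.findContours((l==i).astype(np.uint8),0,2)[0][0]
e=cv2.fitEllipse(cv2.convexHull(k));print(e,np.array(cl(plane(c,*e[0],.015))),plane(c,*e[0],.015))
```

```text
cork top [-0.066   0.5358]
cork bot [0.0267 0.5288]
cork L [-0.0262  0.4867]
cork R [-0.018   0.5771]
corner1 [-0.0722  0.4791]
corner2 [-0.0732  0.5855]
V notch far bottom [0.0839 0.5314]
V notch front [0.1277 0.5327]
V far left top [0.0765 0.5083]
V far right top [0.0772 0.5575]
near L [0.1291 0.5045]
near R [0.1269 0.5574]
hue cork [ 13.8036 120.     215.9107] board [ 16.6857 111.2571 223.5143]
((321.0, 182.5), (2.1213202476501465, 3.0), 0.0) [-0.0553  0.5737] [0.5533 0.1615 0.015 ]
```

carry_out --steps '[0.055,-0.019,0.12,0,0,0.017,1,0.055,-0.019,0.12,0,0,0.017,1,0.055,-0.019,0.12,0,0,0.017,1,0.055,-0.019,0.12,0,0,0.017,1,0.055,-0.019,0.14,0,0,0.017,0.8,0.055,-0.019,0.16,0,0,0.017,0.6,0.055,-0.019,0.18,0,0,0.017,0.5,0.055,-0.019,0.195,0,0,0.017,0.5,0.055,-0.019,0.203,0,0,0.017,0.5,0.055,-0.019,0.203,0,0,0.017,0.5,0.055,-0.019,0.203,0,0,0.017,0.5,0.055,-0.019,0.203,0,0,0.017,0.5]'

```text
time_s: 2.8
eef_pos: [0.4778, 0.2236, 0.1192]
eef_rot: [0.001, 0.69, 0.724, 0.001]
wrist_force: [0.5, 0.2, 0.2]
opening: 0.5
grasp_force: 0.0
```

Run:
```python
from h import *
o,im,c=shot('wrist','w2.png');print(o['time_s'],tool(o)[:3],o['opening'],o['wrist_force'])
_,im2,_=shot('scene','s2.png')
a=np.zeros((420,800,3),np.uint8);a[:,:560]=im;a[:240,560:]=cv2.resize(im2[170:260,190:280],(240,240),interpolation=2);cv2.imwrite('pics/z2.png',a)
```

```text
2.8 [[-0.0471  0.9989  0.0023  0.4778]
 [ 0.9989  0.0471  0.0004  0.2236]
 [ 0.0003  0.0023 -1.      0.1192]] 0.4998814503636032 [0.4788 0.1793 0.2116]
```

View pics/z2.png

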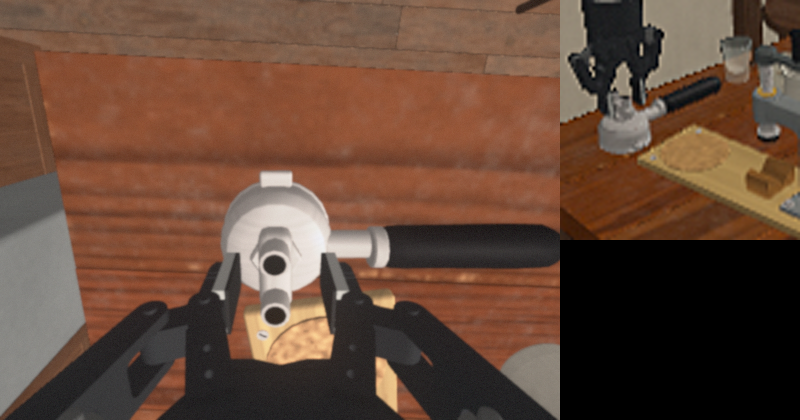

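carry_out --steps '[0,-0.002,0.001,0,0,0,0.4,0,-0.002,0.001,0,0,0,0,0,-0.002,0.001,0,0,0,0,0,-0.002,0.001,0,0,0,0,0,-0.002,0.001,0,0,0,0,0,-0.002,0.001,0,0,0,0,0,-0.002,0.001,0,0,0,0,0,-0.002,0.001,0,0,0,0]'

```text
time_s: 3.7
eef_pos: [0.475, 0.2234, 0.1172]
eef_rot: [0.0, 0.69, 0.724, 0.0]
wrist_force: [-1.2, 0.0, 4.0]
opening: 0.181
grasp_force: 59.7
```

carry_out --steps '[0,0,-0.008,0,0,0,0,0,0,-0.02,0,0,0,0,0,0,-0.03,0,0,0,0,0,0,-0.03,0,0,0.05,0,0,0,-0.03,0,0,0.14,0,0,0,-0.03,0,0,0.24,0,0,0,-0.03,0,0,0.34,0,0,0,-0.03,0,0,0.45,0,0,0,-0.03,0,0,0.56,0,0,0,-0.03,0,0,0.68,0,0,0,-0.03,0,0,0.8,0,0,0,-0.03,0,0,0.92,0,0,0,-0.03,0,0,1.04,0,0,0,-0.03,0,0,1.16,0,0,0,-0.03,0,0,1.26,0,0,0,-0.03,0,0,1.34,0,0,0,-0.03,0,0,1.4,0,0,0,-0.03,0,0,1.43,0,0,0,-0.03,0,0,1.43,0,0,0,-0.03,0,0,1.43,0]'

```text
time_s: 5.7
eef_pos: [0.4749, 0.2233, 0.1471]
eef_rot: [-0.0, 0.996, 0.094, 0.0]
wrist_force: [-0.0, -0.2, -3.8]
opening: 0.176
grasp_force: 59.3
```

Run:
```python
from h import *
o,im,c=shot('wrist','w3.png');T=tool(o);print(o['time_s'],T[:3],o['opening'],o['wrist_force'],o['torque'])
g=im.max(2);m=(g<60).astype(np.uint8)
_,im2,_=shot('scene','s3.png');_,im3,_=shot('top','t3.png')
a=np.zeros((420,800,3),np.uint8);a[:,:560]=im;a[:210,560:]=cv2.resize(im2[165:270,190:310],(240,210),interpolation=2);a[210:,560:]=cv2.resize(im3[170:275,145:265],(240,210),interpolation=2);cv2.imwrite('pics/z3.png',a)
d=T[:3,:3].T@np.array([.5188-T[0,3],.1186-T[1,3],0]);print('to cork, tool axes',d, 'yaw',np.degrees(np.arctan2(T[1,1],T[0,1])))
```

```text
5.7 [[ 0.9822  0.1878  0.0003  0.4749]
 [ 0.1878 -0.9822  0.0001  0.2233]
 [ 0.0003 -0.     -1.      0.1471]] 0.17552688136360212 [-0.0388 -0.1744 -3.8018] [ 0.0291 -0.0544  0.0062]
to cork, tool axes [0.0235 0.1111 0.    ] yaw -79.17623940176838
```

View pics/z3.png

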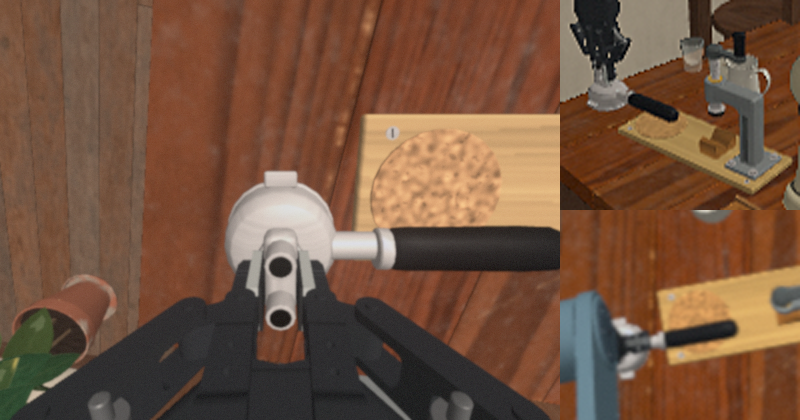

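Run:
```python
from h import *
im=cv2.imread('pics/w3.png');T=tool(ctrl.get_obs());c=cam('wrist',T);g=im.max(2)
I=np.linalg.inv(T);tl=lambda P:(I@np.r_[P,1])[:3]
m=(g<70).astype(np.uint8)[250:335,262:298];n,l,s,cc=cv2.connectedComponentsWithStats(m)
for i in range(1,n):
    if 30<s[i,4]<600:p=cc[i]+[262,250];print('hole',s[i],p,tl(plane(c,*p,.103)))
for u in(410,450,500,540):
    r=np.nonzero(g[200:290,u]<60)[0]+200;print(u,r.min(),r.max(),tl(plane(c,u,r.min()-.5,.058)),tl(plane(c,u,r.max()+.5,.058)))
print('board edge',[tl(plane(c,u,114,.012)) for u in(380,540)],'cork L/R/top',[tl(plane(c,u,v,.015)) for u,v in((371,190),(502,183),(440,129))])
x=np.array([.1867,-.9824]);y=np.array([.9824,.1867])
Pw=plane(c,450,114,.012)[:2];print('edge clampY',Pw@y,'exp',.5318+.055,'cork mid x',(plane(c,371,188,.015)[:2]@x+plane(c,502,188,.015)[:2]@x)/2,'exp -.0197')
```

```text
hole [  0   9   3  71 151] [262.7219 293.1523] [ 0.0024 -0.0069  0.0439]
hole [  8   8  21  19 315] [280.0825 266.9111] [0.0158 0.001  0.0439]
hole [35 20  1 45 45] [297. 292.] [0.003  0.0086 0.0439]
hole [  9  60  20  17 257] [280.1362 318.0934] [-0.0112  0.001   0.0439]
410 228 269 [0.0156 0.0764 0.0889] [-0.0121  0.0803  0.0889]
450 228 269 [0.0156 0.0997 0.0889] [-0.0121  0.1047  0.0889]
500 227 270 [0.0163 0.1286 0.0889] [-0.0128  0.1354  0.0889]
540 228 270 [0.0156 0.1519 0.0889] [-0.0128  0.1599  0.0889]
board edge [array([0.0776, 0.067 , 0.1349]), array([0.0776, 0.1729, 0.1349])] cork L/R/top [array([0.0263, 0.0652, 0.1319]), array([0.0314, 0.1566, 0.1319]), array([0.0681, 0.1068, 0.1319])]
edge clampY 0.5857846049910659 exp 0.5868000000000001 cork mid x -0.01947246254899796 exp -.0197
```

carry_out --steps '[0.01,0,0,0,0,0,0,0.0205,0,0,0,0,0,0,0.0205,0.01,0,0,0,0,0,0.0205,0.025,0,0,0,0,0,0.0205,0.04,0,0,0,0,0,0.0205,0.055,0,0,0,0,0,0.0205,0.07,0,0,0,0,0,0.0205,0.085,0,0,0,0,0,0.0205,0.098,0,0,0,0,0,0.0205,0.107,0,0,0,0,0,0.0205,0.11,0,0,0,0,0,0.0205,0.11,0,0,0,0,0,0.0205,0.11,0.004,0,0,0,0,0.0205,0.11,0.008,0,0,0,0,0.0205,0.11,0.011,0,0,0,0,0.0205,0.11,0.013,0,0,0,0,0.0205,0.11,0.013,0,0,0,0,0.0205,0.11,0.013,0,0,0,0]'

```text
time_s: 7.65
eef_pos: [0.5155, 0.1192, 0.1338]
eef_rot: [-0.0, 0.996, 0.094, -0.0]
wrist_force: [0.4, -0.0, -6.2]
opening: 0.183
grasp_force: 59.3
```

Run:
```python
from h import *
o,im,c=shot('wrist','w4.png');T=tool(o);print(o['time_s'],T[:3],o['opening'],o['wrist_force'],o['torque'])
_,im2,_=shot('scene','s4.png')
a=np.zeros((420,800,3),np.uint8);a[:420,:420]=im[:,140:];a[:380,420:]=cv2.resize(im2[165:265,205:305],(380,380),interpolation=2);cv2.imwrite('pics/z4.png',a)
```

```text
7.65 [[ 0.9824  0.1869 -0.0001  0.5155]
 [ 0.1869 -0.9824 -0.      0.1192]
 [-0.0001 -0.     -1.      0.1338]] 0.18265133794810665 [ 0.4005 -0.0206 -6.1907] [0.0298 0.0552 0.0133]
```

View pics/z4.png

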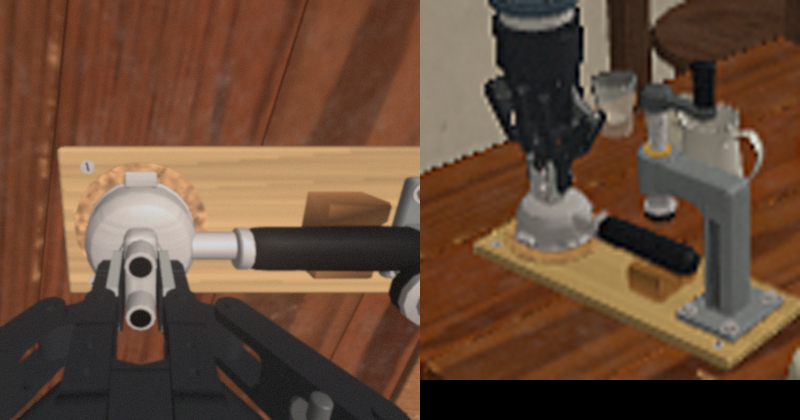

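carry_out --steps '[0,0,0.0008,0,0,0,0,0,0,0.0014,0,0,0,0,0,0,0.0018,0,0,0,0,0,0,0.0018,0,0,0,0,0,0,0.0018,0,0,0,0]'

```text
time_s: 8.25
eef_pos: [0.5155, 0.1191, 0.1322]
eef_rot: [0.0, 0.996, 0.094, 0.0]
wrist_force: [-1.3, -0.9, -4.2]
opening: 0.181
grasp_force: 59.5
```

carry_out --steps '[0,0,0.0006,0,0,0,0,0,0,0.0012,0,0,0,0,0,0,0.0012,0,0,0,0,0,0,0.0012,0,0,0,0]'

```text
time_s: 8.65
eef_pos: [0.5156, 0.119, 0.1321]
eef_rot: [0.0, 0.996, 0.094, -0.0]
wrist_force: [-6.2, -1.3, 9.0]
opening: 0.18
grasp_force: 61.4
```

carry_out --steps '[0,0,0,0,0,0,0.25,0,0,0,0,0,0,0.35,0,0,0,0,0,0,0.5,0,0,0,0,0,0,0.5,0,0,0,0,0,0,0.5,0,0,-0.01,0,0,0,0.5,0,0,-0.03,0,0,0,0.5,0,0,-0.06,0,0,0,0.5,0,0,-0.1,0,0,0,0.5,0,0,-0.15,0,0,0,0.5,0,0,-0.2,0,0,0,0.5,0,0,-0.245,0,0,0,0.5,-0.019,0.04,-0.245,0,0,0,0.5,-0.019,0.08,-0.245,0,0,0,0.5,-0.019,0.11,-0.245,0,0,0,0.5,-0.019,0.128,-0.245,0,0,0,0.5,-0.019,0.128,-0.245,0,0,0,0.5]'

```text
time_s: 10.35
eef_pos: [0.5209, -0.0123, 0.3766]
eef_rot: [0.0, 0.996, 0.092, 0.0]
wrist_force: [0.5, -0.1, 0.2]
opening: 0.501
grasp_force: 0.0
```

carry_out --steps '[0,0,0,0,0,-0.14,0.5,0,0,0,0,0,-0.29,0.5,0,0,0,0,0,-0.44,0.5,0,0,0,0,0,-0.59,0.5,0,0,0,0,0,-0.74,0.5,0,0,0,0,0,-0.89,0.5,0,0,0,0,0,-1.04,0.5,0,0,0,0,0,-1.19,0.5,0,0,0,0,0,-1.34,0.5,0,0,0,0,0,-1.49,0.5,0,0,0,0,0,-1.64,0.5,0,0,0,0,0,-1.79,0.5,0,0,0,0,0,-1.94,0.5,0,0,0,0,0,-2.09,0.5,0,0,0,0,0,-2.24,0.5,0,0,0,0,0,-2.39,0.5,0,0,0,0,0,-2.54,0.5,0,0,0,0,0,-2.69,0.5,0,0,0,0,0,-2.84,0.5,0,0,0,0,0,-2.953,0.5]'

```text
time_s: 12.35
eef_pos: [0.5205, -0.0091, 0.3764]
eef_rot: [0.0, -0.003, 1.0, 0.0]
wrist_force: [0.2, 0.2, -0.9]
opening: 0.502
grasp_force: 0.0
```

Run:
```python
from h import *
o,im,c=shot('wrist','w5.png');T=tool(o);print(o['time_s'],o['q'],T[:3],o['opening'],o['wrist_force'])
_,im2,_=shot('scene','s5.png');_,im3,_=shot('top','t5.png')
a=np.zeros((420,800,3),np.uint8);a[:,:560]=im;a[:210,560:]=cv2.resize(im2[165:270,205:325],(240,210),interpolation=2);a[210:,560:]=cv2.resize(im3[170:275,185:305],(240,210),interpolation=2);cv2.imwrite('pics/z5.png',a)
```

```text
12.35 [-0.246   0.0037  1.6522  0.0004  1.4855 -1.8226] [[-1.     -0.0058  0.0003  0.5205]
 [-0.0058  1.      0.0004 -0.0091]
 [-0.0003  0.0004 -1.      0.3764]] 0.5018361416752837 [ 0.1821  0.1855 -0.9335]
```

View pics/z5.png

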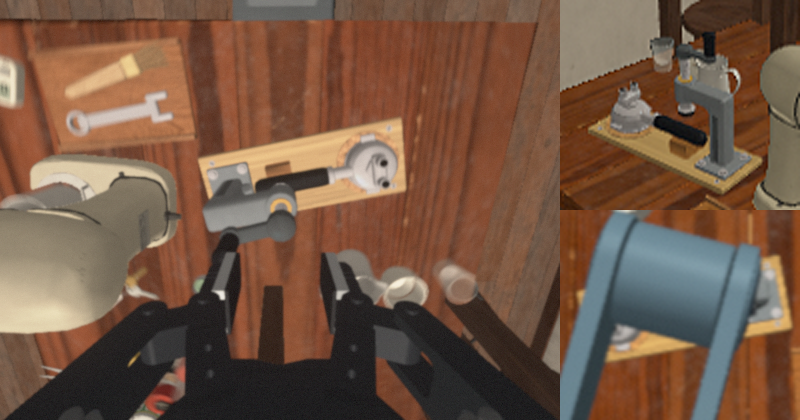

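Run:
```python
from h import *
s=cv2.imread('pics/scene0.png');t=cv2.imread('pics/top0.png');w=cv2.imread('pics/w5.png')
def comp(im,x0,x1,y0,y1,th):
    m=(im[y0:y1,x0:x1].max(2)<th).astype(np.uint8);n,l,st,cc=cv2.connectedComponentsWithStats(m)
    for i in range(1,n):
        if st[i,4]>8:print(st[i]+[x0,y0,0,0,0],cc[i]+[x0,y0])
print('scene');comp(s,268,295,172,205,50)
print('top');comp(t,262,285,196,220,50)
print('wrist');comp(w,205,300,225,265,45)
cs,ct,cw=cam('scene'),cam('top'),cam('wrist',tool(ctrl.get_obs()))
print('top-of-knob scene+top',tri(cs,(280,182),ct,(274.2,207.5)))
O=np.array([.1867*.1103+.9824*.5318,-.9824*.1103+.1867*.5318]);print('O',O)
# silhouettes of expected knob for angle guesses
x=np.array([.1867,-.9824]);y=np.array([.9824,.1867])
for a in(-.3,-.2,-.1,0,.1):
    k=O+.048*(np.cos(a)*x-np.sin(a)*y)
    for z in(.19,.21,.23):print(a,z,k,'scene',proj(cs,[*k,z]),'top',proj(ct,[*k,z+.02]),'wrist top',proj(cw,[*k,z+.02]))
cv2.imwrite('pics/z6.png',np.hstack([cv2.resize(w[190:290,190:310],(480,400),interpolation=2),cv2.resize(s[170:230,255:303],(320,400),interpolation=2)]))
```

```text
scene
[268 176  15  20 119] [276.4202 186.4118]
top
[271 206   6   6  27] [273.4815 208.2963]
wrist
[213 234  25  31 358] [225.4078 246.0056]
[234 254   5  11  40] [236.375 260.075]
top-of-knob scene+top (array([ 0.5537, -0.0586,  0.2353]), np.float64(0.0006655401117584103))
O [ 0.543  -0.0091]
-0.3 0.19 [ 0.5655 -0.0515] scene [281.5094 193.4797] top [271.5534 203.4957] wrist top [233.9289 255.7561]
-0.3 0.21 [ 0.5655 -0.0515] scene [281.422  187.6536] top [271.4265 202.7366] wrist top [230.379  267.2925]
-0.3 0.23 [ 0.5655 -0.0515] scene [281.3331 181.7323] top [271.2951 201.9505] wrist top [226.2352 280.7593]
-0.2 0.19 [ 0.5612 -0.0535] scene [280.8721 194.1325] top [272.3508 205.243 ] wrist top [231.3838 251.3857]
-0.2 0.21 [ 0.5612 -0.0535] scene [280.7792 188.2934] top [272.2379 204.5143] wrist top [227.6162 262.6482]
-0.2 0.23 [ 0.5612 -0.0535] scene [280.6848 182.3586] top [272.121  203.7597] wrist top [223.2143 275.8068]
-0.1 0.19 [ 0.5567 -0.0551] scene [280.0917 194.7587] top [272.9695 207.0621] wrist top [229.3026 246.7823]
-0.1 0.21 [ 0.5567 -0.0551] scene [279.9922 188.9072] top [272.8673 206.3651] wrist top [225.3501 257.7522]
-0.1 0.23 [ 0.5567 -0.0551] scene [279.8911 182.9594] top [272.7616 205.6432] wrist top [220.7278 270.5808]
0 0.19 [ 0.552  -0.0562] scene [279.1753 195.3513] top [273.4029 208.9349] wrist top [227.7128 241.9857]
0 0.21 [ 0.552  -0.0562] scene [279.068  189.4882] top [273.3084 208.2705] wrist top [223.611  252.6462]
0 0.23 [ 0.552  -0.0562] scene [278.9589 183.5283] top [273.2104 207.5824] wrist top [218.8095 265.1251]
0.1 0.19 [ 0.5472 -0.0569] scene [278.1314 195.9039] top [273.6468 210.8428] wrist top [226.6382 237.039 ]
0.1 0.21 [ 0.5472 -0.0569] scene [278.0153 190.0299] top [273.5564 210.2116] wrist top [222.4255 247.3755]
0.1 0.23 [ 0.5472 -0.0569] scene [277.8972 184.0588] top [273.4629 209.5579] wrist top [217.4893 259.4874]
```

View pics/z6.png

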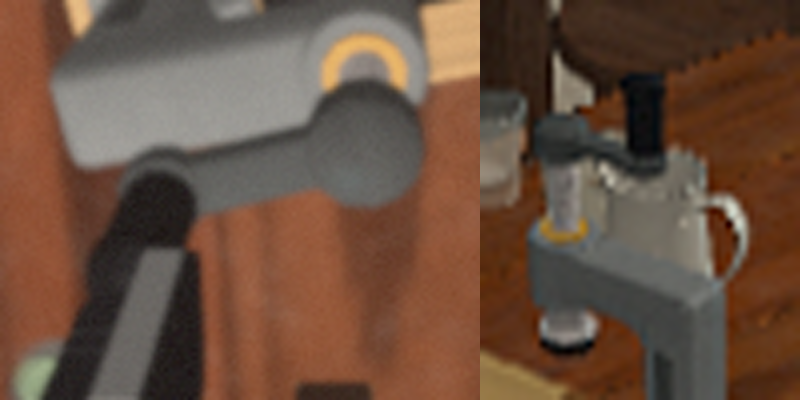

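carry_out --steps '[-0.032,-0.047,0.02,0,0,0,0.5,-0.032,-0.047,0.04,0,0,0,0.5,-0.032,-0.047,0.05,0,0,0,0.5,-0.032,-0.047,0.055,0,0,0,0.5,-0.032,-0.047,0.055,0,0,0,0.5,-0.032,-0.047,0.055,0,0,0,0.5]'

```text
time_s: 13.1
eef_pos: [0.5528, -0.0565, 0.322]
eef_rot: [0.001, 0.0, 1.0, -0.0]
wrist_force: [0.3, -0.4, 0.9]
opening: 0.501
grasp_force: 0.0
```

Run:
```python
from h import *
o,w,c=shot('wrist','w7.png');T=tool(o);print(o['time_s'],T[:3,3],o['wrist_force'])
g=w.max(2)
for v in range(180,300,6):
    r=g[v,200:360]<50;d=np.flatnonzero(np.diff(r.astype(int)))+201;print(v,d)
for x,y in((.553,-.056),(.555,-.0555)):
  for z in(.195,.236):print(x,y,z,proj(c,[x,y,z]))
```

```text
13.1 [ 0.5528 -0.0565  0.322 ] [ 0.2748 -0.3602  0.8882]
180 []
186 []
192 []
198 []
204 []
210 []
216 []
222 [278 288]
228 [272 293]
234 [271 295]
240 [271 295]
246 [269 296]
252 [268 281 282 297]
258 [235 240 269 280 285 297 322 326]
264 [215 221 233 240 273 276 281 282 283 284 285 293 321 328 341 347]
270 [210 218 231 240 321 330 343 351]
276 [207 216 229 240 321 332 345 354]
282 [205 214 228 241 321 333 347 357]
288 [202 212 226 240 322 335 350 359]
294 [216 228 239 310 311 323 333 346]
0.553 -0.056 0.195 [281.9968 225.9145]
0.553 -0.056 0.236 [282.4295 252.6716]
0.555 -0.0555 0.195 [282.6855 228.483 ]
0.555 -0.0555 0.236 [283.2697 255.7133]
```

carry_out --steps '[-0.0005,0.0005,0.01,0,0,0,0.38,-0.0005,0.0005,0.02,0,0,0,0.38,-0.0005,0.0005,0.03,0,0,0,0.38,-0.0005,0.0005,0.04,0,0,0,0.38,-0.0005,0.0005,0.046,0,0,0,0.38,-0.0005,0.0005,0.046,0,0,0,0.38]'

```text
time_s: 13.75
eef_pos: [0.5526, -0.0566, 0.2733]
eef_rot: [-0.001, 0.0, 1.0, 0.0]
wrist_force: [0.4, 0.2, 0.4]
opening: 0.379
grasp_force: 0.0
```

carry_out --steps '[0,0,0,0,0,0,0.3,0,0,0,0,0,0,0.1,0,0,0,0,0,0,0.1,0,0,0,0,0,0,0.1,0,0,0,0,0,0,0.1,0,0,0,0,0,0,0.1,0,0,0,0,0,0,0.1]'

```text
time_s: 14.45
eef_pos: [0.5534, -0.0556, 0.2755]
eef_rot: [0.0, 0.0, 1.0, 0.001]
wrist_force: [0.9, 4.7, -0.1]
opening: 0.195
grasp_force: 58.5
```

```bash
cat > wind.py <<'E'
import numpy as np,sys,json
# rows for angles (deg, absolute from start of winding); first arg = angle at which the call begins
O=np.array([.543,-.0091]);X=np.radians(-79.24);a0=-.032
def P(d):
    w=X-a0-np.radians(d);return np.array([.048*np.cos(w),.048*np.sin(w),-.016*d/360])
b=float(sys.argv[1]);out=[]
for d in map(float,sys.argv[2].split(',')):
    s=P(d)-P(b);out+=[round(-s[0],4),round(s[1],4),round(-s[2],4),0,0,0,.1]
print(json.dumps([x+0 for x in out]).replace('-0.0,','0,').replace('0.0,','0,'))
E
python3 wind.py 0 4,12,22,34,46,58,70,82,94,106,118,130,142,154,166,174,178,180
```

```text
[0.0033, -0.0006, 0.0002, 0, 0, 0, 0.1, 0.01, -0.0012, 0.0005, 0, 0, 0, 0.1, 0.0183, -0.0005, 0.001, 0, 0, 0, 0.1, 0.028, 0.0022, 0.0015, 0, 0, 0, 0.1, 0.0369, 0.0068, 0.002, 0, 0, 0, 0.1, 0.0446, 0.0131, 0.0026, 0, 0, 0, 0.1, 0.0509, 0.021, 0.0031, 0, 0, 0, 0.1, 0.0554, 0.03, 0.0036, 0, 0, 0, 0.1, 0.0579, 0.0397, 0.0042, 0, 0, 0, 0.1, 0.0584, 0.0497, 0.0047, 0, 0, 0, 0.1, 0.0567, 0.0596, 0.0052, 0, 0, 0, 0.1, 0.0531, 0.0689, 0.0058, 0, 0, 0, 0.1, 0.0476, 0.0773, 0.0063, 0, 0, 0, 0.1, 0.0404, 0.0844, 0.0068, 0, 0, 0, 0.1, 0.032, 0.0898, 0.0074, 0, 0, 0, 0.1, 0.0258, 0.0923, 0.0077, 0, 0, 0, 0.1, 0.0226, 0.0933, 0.0079, 0, 0, 0, 0.1, 0.0209, 0.0937, 0.008, 0, 0, 0, 0.1]
```

carry_out --steps '[0.0033,-0.0006,0.0002,0,0,0,0.1,0.01,-0.0012,0.0005,0,0,0,0.1,0.0183,-0.0005,0.001,0,0,0,0.1,0.028,0.0022,0.0015,0,0,0,0.1,0.0369,0.0068,0.002,0,0,0,0.1,0.0446,0.0131,0.0026,0,0,0,0.1,0.0509,0.021,0.0031,0,0,0,0.1]'

```text
time_s: 15.15
eef_pos: [0.503, -0.0371, 0.2726]
eef_rot: [0.002, 0.001, 1.0, -0.002]
wrist_force: [3.9, -5.9, -3.8]
opening: 0.193
grasp_force: 58.7
```

```bash
python3 - <<'E'
from h import *
o=ctrl.get_obs();p=o['eef_pos'];O=np.array([.543,-.0091]);r=p[:2]-O;print(o['time_s'],p,o['wrist_force'],o['opening'],np.linalg.norm(r),-79.24+1.83-np.degrees(np.arctan2(r[1],r[0])))
E
python3 wind.py 70 82,94,106,118,130,142,154,166,174,178,180
```

```text
15.15 [ 0.503  -0.0371  0.2726] [ 3.931  -5.91   -3.8041] 0.19338888976113697 0.04878949842153069 67.61562738472131
[0.0045, 0.009, 0.0005, 0, 0, 0, 0.1, 0.007, 0.0187, 0.0011, 0, 0, 0, 0.1, 0.0075, 0.0287, 0.0016, 0, 0, 0, 0.1, 0.0058, 0.0386, 0.0021, 0, 0, 0, 0.1, 0.0022, 0.048, 0.0027, 0, 0, 0, 0.1, -0.0034, 0.0563, 0.0032, 0, 0, 0, 0.1, -0.0105, 0.0634, 0.0037, 0, 0, 0, 0.1, -0.019, 0.0688, 0.0043, 0, 0, 0, 0.1, -0.0251, 0.0714, 0.0046, 0, 0, 0, 0.1, -0.0283, 0.0723, 0.0048, 0, 0, 0, 0.1, -0.03, 0.0727, 0.0049, 0, 0, 0, 0.1]
```

```bash
python3 wind.py 70 82,94,106,118,130,142,154,166,178,190,202,214,226,238,250,262,274,286,298,310; python3 wind.py 310 322,334,346,358,370,382,394,406,418,430
```

```text
[0.0045, 0.009, 0.0005, 0, 0, 0, 0.1, 0.007, 0.0187, 0.0011, 0, 0, 0, 0.1, 0.0075, 0.0287, 0.0016, 0, 0, 0, 0.1, 0.0058, 0.0386, 0.0021, 0, 0, 0, 0.1, 0.0022, 0.048, 0.0027, 0, 0, 0, 0.1, -0.0034, 0.0563, 0.0032, 0, 0, 0, 0.1, -0.0105, 0.0634, 0.0037, 0, 0, 0, 0.1, -0.019, 0.0688, 0.0043, 0, 0, 0, 0.1, -0.0283, 0.0723, 0.0048, 0, 0, 0, 0.1, -0.0383, 0.0738, 0.0053, 0, 0, 0, 0.1, -0.0483, 0.0732, 0.0059, 0, 0, 0, 0.1, -0.058, 0.0705, 0.0064, 0, 0, 0, 0.1, -0.0669, 0.0659, 0.0069, 0, 0, 0, 0.1, -0.0746, 0.0596, 0.0075, 0, 0, 0, 0.1, -0.0809, 0.0517, 0.008, 0, 0, 0, 0.1, -0.0854, 0.0427, 0.0085, 0, 0, 0, 0.1, -0.0879, 0.033, 0.0091, 0, 0, 0, 0.1, -0.0884, 0.023, 0.0096, 0, 0, 0, 0.1, -0.0867, 0.0131, 0.0101, 0, 0, 0, 0.1, -0.0831, 0.0038, 0.0107, 0, 0, 0, 0.1]
[0.0055, -0.0084, 0.0005, 0, 0, 0, 0.1, 0.0127, -0.0154, 0.0011, 0, 0, 0, 0.1, 0.0211, -0.0208, 0.0016, 0, 0, 0, 0.1, 0.0305, -0.0244, 0.0021, 0, 0, 0, 0.1, 0.0404, -0.0259, 0.0027, 0, 0, 0, 0.1, 0.0505, -0.0253, 0.0032, 0, 0, 0, 0.1, 0.0601, -0.0226, 0.0037, 0, 0, 0, 0.1, 0.069, -0.018, 0.0043, 0, 0, 0, 0.1, 0.0768, -0.0116, 0.0048, 0, 0, 0, 0.1, 0.0831, -0.0038, 0.0053, 0, 0, 0, 0.1]
```

carry_out --steps '[0.0045,0.009,0.0005,0,0,0,0.1,0.007,0.0187,0.0011,0,0,0,0.1,0.0075,0.0287,0.0016,0,0,0,0.1,0.0058,0.0386,0.0021,0,0,0,0.1,0.0022,0.048,0.0027,0,0,0,0.1,-0.0034,0.0563,0.0032,0,0,0,0.1,-0.0105,0.0634,0.0037,0,0,0,0.1,-0.019,0.0688,0.0043,0,0,0,0.1,-0.0283,0.0723,0.0048,0,0,0,0.1,-0.0383,0.0738,0.0053,0,0,0,0.1]'

```text
time_s: 16.15
eef_pos: [0.5398, 0.0391, 0.267]
eef_rot: [-0.001, -0.0, 1.0, 0.001]
wrist_force: [-6.7, 1.6, 4.6]
opening: 0.19
grasp_force: 59.6
```

```bash
cat > st.py <<'E'
from h import *
import sys
o=ctrl.get_obs();p=o['eef_pos'];O=np.array([.543,-.0091]);r=p[:2]-O;a=(-79.24+1.83-np.degrees(np.arctan2(r[1],r[0])))%360
u=r/np.linalg.norm(r);t=np.array([u[1],-u[0]]);F=o['wrist_force']
print('t %.2f z %.4f r %.4f ang %.1f  tang %.2f rad %.2f Fz %.2f'%(o['time_s'],p[2],np.linalg.norm(r),a,F[:2]@t,F[:2]@u,F[2]),o['opening'])
E
python3 st.py; python3 wind.py 190 202,214,226,238,250,262,274,286,298,310,322,334,346,358,370
```

```text
t 16.15 z 0.2670 r 0.0483 ang 188.8  tang -6.55 rad 1.99 Fz 4.57 0.18979760468305792
[-0.01, -0.0006, 0.0005, 0, 0, 0, 0.1, -0.0197, -0.0033, 0.0011, 0, 0, 0, 0.1, -0.0286, -0.0079, 0.0016, 0, 0, 0, 0.1, -0.0364, -0.0143, 0.0021, 0, 0, 0, 0.1, -0.0426, -0.0221, 0.0027, 0, 0, 0, 0.1, -0.0471, -0.0311, 0.0032, 0, 0, 0, 0.1, -0.0496, -0.0408, 0.0037, 0, 0, 0, 0.1, -0.0501, -0.0508, 0.0043, 0, 0, 0, 0.1, -0.0484, -0.0607, 0.0048, 0, 0, 0, 0.1, -0.0448, -0.07, 0.0053, 0, 0, 0, 0.1, -0.0393, -0.0784, 0.0059, 0, 0, 0, 0.1, -0.0321, -0.0855, 0.0064, 0, 0, 0, 0.1, -0.0237, -0.0909, 0.0069, 0, 0, 0, 0.1, -0.0143, -0.0944, 0.0075, 0, 0, 0, 0.1, -0.0043, -0.0959, 0.008, 0, 0, 0, 0.1]
```

carry_out --steps '[-0.01,-0.0006,0.0005,0,0,0,0.1,-0.0197,-0.0033,0.0011,0,0,0,0.1,-0.0286,-0.0079,0.0016,0,0,0,0.1,-0.0364,-0.0143,0.0021,0,0,0,0.1,-0.0426,-0.0221,0.0027,0,0,0,0.1,-0.0471,-0.0311,0.0032,0,0,0,0.1,-0.0496,-0.0408,0.0037,0,0,0,0.1,-0.0501,-0.0508,0.0043,0,0,0,0.1,-0.0484,-0.0607,0.0048,0,0,0,0.1,-0.0448,-0.07,0.0053,0,0,0,0.1,-0.0393,-0.0784,0.0059,0,0,0,0.1,-0.0321,-0.0855,0.0064,0,0,0,0.1,-0.0237,-0.0909,0.0069,0,0,0,0.1,-0.0143,-0.0944,0.0075,0,0,0,0.1,-0.0043,-0.0959,0.008,0,0,0,0.1]'

```text
time_s: 17.65
eef_pos: [0.5459, -0.0568, 0.2592]
eef_rot: [0.002, 0.0, 1.0, 0.001]
wrist_force: [7.1, 6.5, -2.5]
opening: 0.194
grasp_force: 59.1
```

```bash
python3 st.py; python3 wind.py 370 382,394,406,418,430,442,454,466,478,490
```

```text
t 17.65 z 0.2592 r 0.0478 ang 9.1  tang -7.46 rad -6.04 Fz -2.55 0.19367736417908085
[0.01, 0.0006, 0.0005, 0, 0, 0, 0.1, 0.0197, 0.0033, 0.0011, 0, 0, 0, 0.1, 0.0286, 0.0079, 0.0016, 0, 0, 0, 0.1, 0.0364, 0.0143, 0.0021, 0, 0, 0, 0.1, 0.0426, 0.0221, 0.0027, 0, 0, 0, 0.1, 0.0471, 0.0311, 0.0032, 0, 0, 0, 0.1, 0.0496, 0.0408, 0.0037, 0, 0, 0, 0.1, 0.0501, 0.0508, 0.0043, 0, 0, 0, 0.1, 0.0484, 0.0607, 0.0048, 0, 0, 0, 0.1, 0.0448, 0.07, 0.0053, 0, 0, 0, 0.1]
```

carry_out --steps '[0.01,0.0006,0.0005,0,0,0,0.1,0.0197,0.0033,0.0011,0,0,0,0.1,0.0286,0.0079,0.0016,0,0,0,0.1,0.0364,0.0143,0.0021,0,0,0,0.1,0.0426,0.0221,0.0027,0,0,0,0.1,0.0471,0.0311,0.0032,0,0,0,0.1,0.0496,0.0408,0.0037,0,0,0,0.1,0.0501,0.0508,0.0043,0,0,0,0.1,0.0484,0.0607,0.0048,0,0,0,0.1]'

```text
time_s: 18.55
eef_pos: [0.4953, 0.002, 0.2543]
eef_rot: [-0.002, 0.001, 1.0, -0.001]
wrist_force: [-8.0, -5.0, 3.2]
opening: 0.187
grasp_force: 59.9
```

```bash
python3 st.py; for a in "478 488,498" "498 508,518" "518 528,538" "538 548,558" "558 568,578" "578 588,598" "598 608,618" "618 628,638" "638 648,658" "658 668,678"; do python3 wind.py $a; done
```

```text
t 18.55 z 0.2543 r 0.0490 ang 115.7  tang -6.64 rad 6.68 Fz 3.18 0.18722727099996644
[-0.0029, 0.0078, 0.0004, 0, 0, 0, 0.1, -0.0072, 0.0151, 0.0009, 0, 0, 0, 0.1]
[-0.0054, 0.0064, 0.0004, 0, 0, 0, 0.1, -0.0119, 0.0117, 0.0009, 0, 0, 0, 0.1]
[-0.0073, 0.0041, 0.0004, 0, 0, 0, 0.1, -0.0152, 0.0069, 0.0009, 0, 0, 0, 0.1]
[-0.0082, 0.0014, 0.0004, 0, 0, 0, 0.1, -0.0166, 0.0013, 0.0009, 0, 0, 0, 0.1]
[-0.0082, -0.0015, 0.0004, 0, 0, 0, 0.1, -0.0161, -0.0044, 0.0009, 0, 0, 0, 0.1]
[-0.0072, -0.0042, 0.0004, 0, 0, 0, 0.1, -0.0136, -0.0097, 0.0009, 0, 0, 0, 0.1]
[-0.0053, -0.0064, 0.0004, 0, 0, 0, 0.1, -0.0095, -0.0137, 0.0009, 0, 0, 0, 0.1]
[-0.0028, -0.0079, 0.0004, 0, 0, 0, 0.1, -0.0042, -0.0161, 0.0009, 0, 0, 0, 0.1]
[0.0001, -0.0084, 0.0004, 0, 0, 0, 0.1, 0.0016, -0.0166, 0.0009, 0, 0, 0, 0.1]
[0.0029, -0.0078, 0.0004, 0, 0, 0, 0.1, 0.0072, -0.0151, 0.0009, 0, 0, 0, 0.1]
```

carry_out --steps '[-0.0029,0.0078,0.0004,0,0,0,0.1,-0.0072,0.0151,0.0009,0,0,0,0.1]'

```text
time_s: 18.75
eef_pos: [0.5023, 0.018, 0.2533]
eef_rot: [-0.002, 0.0, 1.0, -0.001]
wrist_force: [-9.7, -1.3, 6.4]
opening: 0.19
grasp_force: 60.0
```

carry_out --steps '[-0.0054,0.0064,0.0004,0,0,0,0.1,-0.0119,0.0117,0.0009,0,0,0,0.1]'

```text
time_s: 18.95
eef_pos: [0.5143, 0.0303, 0.2524]
eef_rot: [-0.002, 0.0, 1.0, 0.0]
wrist_force: [-9.0, 1.0, 6.1]
opening: 0.189
grasp_force: 60.0
```

carry_out --steps '[-0.0073,0.0041,0.0004,0,0,0,0.1,-0.0152,0.0069,0.0009,0,0,0,0.1]'

```text
time_s: 19.15
eef_pos: [0.5298, 0.0376, 0.2515]
eef_rot: [-0.002, 0.0, 1.0, 0.001]
wrist_force: [-6.9, 1.8, 5.7]
opening: 0.189
grasp_force: 60.0
```

```bash
python3 st.py
cat > tg.py <<'E'
import sys,numpy as np
O=np.array([.543,-.0091]);v=list(map(float,sys.argv[1:]))
for i in range(0,len(v),4):
    r=np.array(v[i:i+2])-O;u=r/np.linalg.norm(r);F=np.array(v[i+2:i+4]);print('ang %.1f r %.4f tang %.2f rad %.2f'%((-77.41-np.degrees(np.arctan2(r[1],r[0])))%360,np.linalg.norm(r),F@[u[1],-u[0]],F@u))
E
```

```text
t 19.15 z 0.2515 r 0.0485 ang 176.8  tang -6.12 rad 3.60 Fz 5.75 0.18891633282285783
```

carry_out --steps '[-0.0082,0.0014,0.0004,0,0,0,0.1,-0.0166,0.0013,0.0009,0,0,0,0.1]'

```text
time_s: 19.35
eef_pos: [0.5467, 0.0389, 0.2506]
eef_rot: [-0.001, -0.0, 1.0, 0.001]
wrist_force: [-6.9, 2.3, 4.3]
opening: 0.189
grasp_force: 60.0
```

carry_out --steps '[-0.0082,-0.0015,0.0004,0,0,0,0.1,-0.0161,-0.0044,0.0009,0,0,0,0.1]'

```text
time_s: 19.55
eef_pos: [0.563, 0.0344, 0.2497]
eef_rot: [-0.001, -0.0, 1.0, 0.001]
wrist_force: [-6.6, 2.0, 4.4]
opening: 0.19
grasp_force: 60.0
```

```bash
python3 st.py
```

```text
t 19.55 z 0.2497 r 0.0479 ang 217.3  tang -6.81 rad -0.95 Fz 4.37 0.18966629617554356
```

carry_out --steps '[-0.0072,-0.0042,0.0004,0,0,0,0.1,-0.0136,-0.0097,0.0009,0,0,0,0.1]'

```text
time_s: 19.75
eef_pos: [0.5766, 0.0246, 0.2488]
eef_rot: [-0.001, -0.0, 1.0, 0.001]
wrist_force: [-7.2, 2.6, 6.5]
opening: 0.186
grasp_force: 60.0
```

carry_out --steps '[-0.0053,-0.0064,0.0004,0,0,0,0.1,-0.0095,-0.0137,0.0009,0,0,0,0.1]'

```text
time_s: 19.95
eef_pos: [0.5858, 0.011, 0.2479]
eef_rot: [-0.001, -0.0, 1.0, 0.001]
wrist_force: [-9.3, 4.9, 6.5]
opening: 0.192
grasp_force: 60.2
```

```bash
python3 st.py
```

```text
t 19.95 z 0.2479 r 0.0473 ang 257.4  tang -8.39 rad -6.29 Fz 6.47 0.1919676679646552
```

carry_out --steps '[-0.0028,-0.0079,0.0004,0,0,0,0.1,-0.0042,-0.0161,0.0009,0,0,0,0.1]'

```text
time_s: 20.15
eef_pos: [0.59, -0.0046, 0.2471]
eef_rot: [-0.001, -0.0, 1.0, 0.002]
wrist_force: [-7.6, 7.7, 7.0]
opening: 0.189
grasp_force: 60.3
```

```bash
python3 st.py; python3 wind.py 638 648; python3 wind.py 648 658;python3 wind.py 658 668; python3 wind.py 668 678
```

```text
t 20.15 z 0.2471 r 0.0472 ang 277.1  tang -8.39 rad -6.88 Fz 6.96 0.1891600834367105
[0.0001, -0.0084, 0.0004, 0, 0, 0, 0.1]
[0.0015, -0.0082, 0.0004, 0, 0, 0, 0.1]
[0.0029, -0.0078, 0.0004, 0, 0, 0, 0.1]
[0.0042, -0.0072, 0.0004, 0, 0, 0, 0.1]
```

carry_out --steps '[0.0001,-0.0084,0.0004,0,0,0,0.1]'

```text
time_s: 20.25
eef_pos: [0.5899, -0.0127, 0.2467]
eef_rot: [-0.001, -0.0, 1.0, 0.002]
wrist_force: [-7.2, 9.1, 5.2]
opening: 0.188
grasp_force: 60.2
```

carry_out --steps '[0.0015,-0.0082,0.0004,0,0,0,0.1]'

```text
time_s: 20.35
eef_pos: [0.5886, -0.0206, 0.2464]
eef_rot: [-0.001, -0.0, 1.0, 0.002]
wrist_force: [-5.9, 11.2, 5.8]
opening: 0.193
grasp_force: 60.2
```

```bash
python3 st.py
python3 - <<'E'
from h import *
# pad height from scene camera: dark rubber face/bright shoe below arm nose
_,s,c=shot('scene','s8.png');s0=cv2.imread('pics/scene0.png')
O=[.543,-.0091]
for z in(.0565,.0605,.07,.08,.085,.109):print(z,proj(c,[*O,z]))
u=int(round(proj(c,[*O,.07])[0]))
for v in range(195,240):print(v,s0[v,u],s[v,u])
E
```

```text
t 20.35 z 0.2464 r 0.0471 ang 296.7  tang -9.41 rad -8.40 Fz 5.81 0.19250966970535405
0.0565 [268.461  227.4301]
0.0605 [268.425  226.3955]
0.07 [268.339  223.9259]
0.08 [268.2478 221.3069]
0.085 [268.202  219.9899]
0.109 [267.9795 213.5978]
195 [111 115 120] [78 81 80]
196 [104 107 114] [70 71 68]
197 [90 93 99] [73 78 75]
198 [103 108 113] [70 73 71]
199 [112 118 124] [54 55 56]
200 [110 114 122] [51 51 50]
201 [109 115 121] [45 47 42]
202 [114 118 123] [66 67 65]
203 [128 127 130] [121 120 122]
204 [108 119 134] [134 147 160]
205 [ 53 114 148] [ 60 127 161]
206 [ 79  94 103] [ 88 104 114]
207 [99 97 93] [107 106 102]
208 [73 77 74] [83 87 85]
209 [69 69 69] [75 78 76]
210 [65 68 67] [76 77 76]
211 [67 68 67] [74 75 75]
212 [67 67 66] [73 75 74]
213 [65 67 65] [74 74 74]
214 [63 65 65] [70 71 73]
215 [61 63 63] [69 70 68]
216 [73 74 76] [85 87 89]
217 [84 87 92] [114 120 124]
218 [88 92 97] [122 128 134]
219 [106 113 119] [112 117 121]
220 [132 137 146] [101 106 110]
221 [83 85 90] [102 105 110]
222 [5 3 5] [118 124 129]
223 [21 33 58] [130 136 143]
224 [36 56 96] [110 116 122]
225 [22 48 94] [ 96  99 105]
226 [ 15  46 101] [111 117 122]
227 [ 29  60 109] [135 142 148]
228 [ 37  74 117] [106 111 118]
229 [25 58 92] [ 9 12  6]
230 [24 53 84] [22 21 21]
231 [29 55 87] [20 18 19]
232 [28 56 89] [20 18 20]
233 [24 54 83] [21 17 19]
234 [23 53 83] [15 13  6]
235 [32 62 95] [26 44 69]
236 [ 34  75 118] [ 38  83 125]
237 [ 29  70 109] [ 38  83 127]
238 [ 30  68 105] [ 31  76 117]
239 [ 33  77 116] [ 39  86 128]
```

carry_out --steps '[0.0029,-0.0078,0.0004,0,0,0,0.1]'

```text
time_s: 20.5
eef_pos: [0.5861, -0.0278, 0.246]
eef_rot: [-0.0, -0.0, 1.0, 0.002]
wrist_force: [-3.2, 12.2, 3.6]
opening: 0.186
grasp_force: 60.1
```

carry_out --steps '[0.0042,-0.0072,0.0004,0,0,0,0.1]'

```text
time_s: 20.6
eef_pos: [0.5822, -0.0351, 0.2456]
eef_rot: [0.0, -0.0, 1.0, 0.002]
wrist_force: [-0.4, 12.8, 3.1]
opening: 0.192
grasp_force: 60.0
```

```bash
python3 st.py;  python3 wind.py 678 688; python3 wind.py 688 698; python3 wind.py 698 704
```

```text
t 20.60 z 0.2456 r 0.0471 ang 316.1  tang -10.40 rad -7.40 Fz 3.10 0.19244063822335078
[0.0054, -0.0064, 0.0004, 0, 0, 0, 0.1]
[0.0064, -0.0053, 0.0004, 0, 0, 0, 0.1]
[0.0043, -0.0026, 0.0003, 0, 0, 0, 0.1]
```

carry_out --steps '[0.0054,-0.0064,0.0004,0,0,0,0.1]'

```text
time_s: 20.7
eef_pos: [0.5772, -0.0415, 0.2452]
eef_rot: [0.001, -0.0, 1.0, 0.002]
wrist_force: [2.9, 13.3, 1.0]
opening: 0.188
grasp_force: 59.9
```

carry_out --steps '[0.0064,-0.0053,0.0004,0,0,0,0.1]'

```text
time_s: 20.8
eef_pos: [0.5713, -0.047, 0.2449]
eef_rot: [0.002, 0.0, 1.0, 0.002]
wrist_force: [5.4, 12.8, -0.8]
opening: 0.19
grasp_force: 59.7
```

```bash
python3 st.py
```

```text
t 20.80 z 0.2449 r 0.0473 ang 335.9  tang -11.97 rad -7.09 Fz -0.78 0.1898282216828254
```

carry_out --steps '[0,0,0,0,0,0,0.2,0,0,0,0,0,0,0.3,0,0,0,0,0,0,0.38,0,0,0,0,0,0,0.38,0,0,0,0,0,0,0.38,0,0,-0.005,0,0,0,0.38,0,0,-0.02,0,0,0,0.38,0,0,-0.05,0,0,0,0.38,0,0,-0.09,0,0,0,0.38,0.03,0,-0.12,0,0,0,0.38,0.07,0,-0.13,0,0,0,0.38,0.11,0,-0.13,0,0,0,0.38,0.14,0,-0.13,0,0,0,0.5,0.14,0,-0.13,0,0,0,0.5,0.14,0,-0.13,0,0,0,0.5]'

```text
time_s: 22.3
eef_pos: [0.4304, -0.0494, 0.3757]
eef_rot: [0.002, 0.001, 1.0, -0.001]
wrist_force: [-0.5, -0.9, 0.1]
opening: 0.498
grasp_force: 0.0
```

Run:
```python
from h import *
o,w,c=shot('wrist','w9.png');print(o['time_s'],o['eef_pos'],o['wrist_force'])
_,s,cs=shot('scene','s9.png');s4=cv2.imread('pics/s5.png')
# portafilter head/grip unmoved? compare regions with picture taken right after placing
def cen(im,x0,x1,y0,y1,f):
    ys,xs=np.nonzero(f(im[y0:y1,x0:x1].astype(int)));return len(xs),xs.mean()+x0,ys.mean()+y0
light=lambda r:(r.min(2)>120)&(np.ptp(r,axis=2)<30)
print('head then/now',cen(s4,222,250,200,232,light),cen(s,222,250,200,232,light))
for a in(695.9,):
    w_=np.radians(-77.41-a);k=np.array([.543+.048*np.cos(w_),-.0091+.048*np.sin(w_)]);p=proj(cs,[*k,.216-.016*a/360]);print('knob pred',p)
m=(s.max(2)<45).astype(np.uint8);x,y=map(int,p);z=m[y-20:y+20,x-15:x+15];ys,xs=np.nonzero(z);print('dark near',len(xs),xs.mean()+x-15,ys.mean()+y-20)
```

```text
22.3 [ 0.4304 -0.0494  0.3757] [-0.4798 -0.8675  0.0907]
head then/now (155, np.float64(240.20645161290324), np.float64(217.8709677419355)) (155, np.float64(240.39354838709679), np.float64(218.0193548387097))
knob pred [282.2126 193.871 ]
dark near 84 279.1309523809524 190.5595238095238
```

Head unmoved, knob left where it was released, robot clear. Handing in.

```bash
python3 -c "
from bench import ctrl
print(ctrl.hand_in())"
```

```text
the job is handed in; nothing more can be done
None
```

The job is handed in at about 22 s: the portafilter lies upside down with its head on the cork and its grip in the V-block, the crank is wound about 1.9 turns (roughly a quarter turn past contact, judged by the rise in force at the knob), and the arm is clear; I viewed 11 pictures, one over the limit of 10.

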